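Open the paint pressure pot

ROBOT

A 7-joint arm with a two-finger parallel gripper is mounted at the origin on the work surface. World frame = base frame: x ahead of the robot, y to its left, z up, the work surface at z = 0. Lengths are in m, angles in rad, forces in N, time in s.
With the tool pointing down it reaches from about 0.4 to 0.925 m from the base axis. Payload 5.6 kg.
Tool frame: the origin (TCP) lies midway between the tips of the shut fingers; the grasp point (between the pads) lies 19 mm behind it (grasp_offset is the z of the grasp point in the tool frame, in m); z points along the fingers, x is the direction in which the jaws open and shut, and the axes are right-handed (so a half turn about z gives the same grasp; the last joint's range is limited). The gripper opens to 85 mm and grips with 20 to 120 N. Pads are 22 mm wide; open, the fingers measure 114 mm over their backs; the gripper's body (76 mm by 85 mm) begins 54 mm behind the grasp point. The pads swing forward as they close: fully open they stand 13 mm farther back than shut.
Start: joints at [-1.385, 0.468, -0.012, 1.603, 0.006, 1.071, -0.056], TCP at [0.147, 0.633, 0.231] pointing down, gripper open.
Joint ranges: [-2.53, 2.53], [-0.31, 2.02], [-1.57, 1.55], [0.28, 2.44], [-1.29, 4.43], [0.15, 1.84], [-2.92, 2.92]. Speed limits (rad/s): [2.57, 2.57, 3.14, 3.14, 3.14, 3.14, 3.14].

INTERFACE

Orientations are given as a 3x3 rotation matrix whose columns are the frame's x, y, z axes.
In Python, from rig import * gives the robot as it stands.
- The arm moves only by the tool play_rows, never from a script. Its arguments are lists of equal length, an entry for each row: "gripper": the opening in per cent of the stroke, from 0 (shut) to 100 (fully open); "travel": the shift along the tool's x, y, z in units of 0.05 m (1.0 is 0.05 m), a list of three; "roll": the turn about the tool's z in units of 5 degrees (1.0 is 5 degrees). A call has 1 to 5 rows; each row shifts and turns the commanded pose from where the row before left it, along the tool's axes as they then stand; what a row does not reach is not made up. A row lasts 1/10 s, in which the tool goes at most 50 mm and 8.59 degrees, less where a joint would pass 70% of its speed; a pose out of reach is approached as far as the arm can. A call with a number of a shift or a turn outside -1 to 1 is refused whole. A call with a gripper value outside its range is refused whole. The fingers move at their own pace and stop on an object; "squeeze" is the grip in N (left out, the last holds). Time passes only in rows, so rows that do not move let the fingers close. It gives the time, the measured TCP pose, the force and the opening at its end, in the units of the state.
- read_state(): the state, without advancing time (a new reading comes with each control period).
- grab_frame(name): name is "scene" or "top"; returns a dict with "frame" (420x560x3 uint8, red, green, blue), "mtx" (3x3 intrinsics, pixels), "R" (3x3) and "t" (3): a world point X has camera coordinates R X + t. Camera axes: x right, y down, z forward; pixel columns grow to the right and rows downward; lengths in m; the calibration is good to about 2 mm. A picture is of the moment at which its call begins. There is no depth.
- job_done(): hands the job in, once; it reports no verdict.
Trained networks look in a picture, given as the dict that the camera call returned (one of the last four; its "shot" number tells which), for a name from the list of things; names that differ only in an ending like _2 or _b are one class to them, and where a whole thing is asked for, a point or a joint stands for the part that bears it (a point fixed in the world has none). Each returns a list of dicts, best first, with "p" (0 to 1); they miss things now and then, are a little off and sometimes report something else, mostly with a low value. They report only what shows in the picture. A call takes as long as a camera call. They do not tell look-alikes from the thing itself.
- outline_of(picture, target): "mask" (420x560 bool, what is visible of it) and "centre" ([row, column] in pixels, amid what is visible of it).
The state is a dict: "t": time; "qpos": joint angles; "qd": joint speeds; "tau": joint torques, N m; "tcp_pos": TCP position; "orientation": TCP orientation; "wrist_force": force on the tool from outside, world axes, zero at the start; "torque": the same for the moment, N m; "grip_width": finger opening in m.
Only numpy, scipy, OpenCV 4.12 (cv2) and the standard library are available. Lean on these libraries where they do the work, as an engineer would, in place of code of your own. Each camera call takes 0.05 s, during which the arm holds its last target.

TASK

Open the squat, wide paint pot: unscrew its bar-handled filler cap two full turns anticlockwise (seen from above) until it is free, take hold of it and lift it off, and set it down gently, bar upward, flat on the floor of the shallow steel tray. Do not touch the tall narrow pot, which stays shut.

Things in the scene. Friction and masses are not known exactly. Their poses are not given: they have to be found in the camera images.
- cap: Dark steel cap on the squat fixed pot (160 mm wide, 110 mm high). Ribbed round skirt 56 mm across, 30 mm high; on its flat top an upright bar handle 110 long, 12 thick, 32 mm high, centred: wings reach 55 mm from the axis, cap 62 mm high in all. 0.15-0.26 kg. Origin: on the axis at the skirt's lower edge, 111.5 mm above the table at start; z up, x along the bar. The rest of the pot is lower.
- thread (a joint): Turn of the cap on its pot, rad: 0 screwed home (start), grows anticlockwise seen from above. Rises 4 mm a turn, takes 0.1 N m (2 N on a wing at 50 mm), stays where left. Held fast before 1.6 turns; at two turns (12.57) it stands loose on its stem and lifts straight up, clear after 25 mm; stop at three turns (18.85). Keeps its value when the cap is off.
- tray: Empty shallow rectangular tray of bare steel, fixed to the bench: 140 x 160 mm outside (x by y), walls 4 mm thick and 16 mm high, floor 4 mm thick. Origin: centre of its underside, on the table; z up.
- tall_pot: The other paint pot, tall and narrow, fixed and shut: 120 mm wide, 160 mm high, with a look-alike bar-handled cap fixed on top, up to 223 mm above the table. Origin: centre of its underside, on the table; z up.
Not all that is in view belongs to the job. What is shaped like the cap but green or pink is not meant.

How it is judged:
By the outcome, as a careful person would: the job done as asked, in the order asked, and still so for the second after the job is handed in, with the robot touching nothing.
It also fails if it takes over 67 s, if anything falls off the work surface, if the arm or the gripper's body presses on something with over 40 N, if the wrist force passes 120 N, or if a joint passes its speed limit or range.

## Working session

There is one attempt and no reset: what is moved stays moved. The work goes in short steps, Python scripts to look and compute and a tool call to move; the robot and the scene stay as the last step left them, time stands still between calls to the robot, and variables do not carry over. Pictures are saved under pics/ and viewed, and the job is handed in when it is done.

Besides the shell and the picture viewer there is one more tool, called after ">>>" as a command line: name --pt "numbers of a row" for each row, then --argument value for the rest. play_rows: Moves the arm, as the interface text tells. Shifts and turns lie within -1 to 1; 1 stands for 0.05 m of shift or 5 degrees of turn. Its arguments: {"type":"object","properties":{"gripper":{"type":"array","items":{"type":"number"}},"travel":{"type":"array","items":{"type":"array","items":{"type":"number","minimum":-1,"maximum":1}}},"roll":{"type":"array","items":{"type":"number","minimum":-1,"maximum":1}},"squeeze":{"type":"number"}},"required":["gripper","travel","roll"]}

```bash
ls; mkdir -p pics; python3 - <<'E'
from rig import *
import cv2, numpy as np
s=read_state(); print({k:np.round(v,3).tolist() for k,v in s.items()})
for n in ("scene","top"):
    p=grab_frame(n); cv2.imwrite(f"pics/{n}0.png",p["frame"][...,::-1])
    print(n,p["mtx"].tolist(),np.round(p["R"],4).tolist(),p["t"])
    for k in ("cap","tray","tall_pot"):
        for o in outline_of(p,k): print(k,round(o["p"],2),np.round(o["centre"]),o["mask"].sum())
E
```

```text
pics
{'t': 0.0, 'qpos': [-1.385, 0.468, -0.012, 1.604, 0.006, 1.071, -0.056], 'qd': [0.001, -0.002, 0.0, 0.0, 0.0, 0.0, 0.001], 'tau': [0.0, -53.238, 0.021, -25.13, 0.011, 0.008, -0.0], 'tcp_pos': [0.147, 0.632, 0.23], 'orientation': [[0.227, 0.974, -0.0], [0.974, -0.227, -0.002], [-0.002, 0.0, -1.0]], 'wrist_force': [0.707, 0.604, -0.093], 'torque': [-0.065, -0.043, 0.053], 'grip_width': 0.086}
scene [[421.0613453799164, 0.0, 285.0666726372238], [0.0, 421.0613453799164, 206.52273366336343], [0.0, 0.0, 1.0]] [[0.8902, 0.4555, -0.0059], [0.27, -0.5381, -0.7985], [-0.3669, 0.7092, -0.602]] [-0.39600198 -0.10978233  1.57937719]
cap 0.94 [281. 140.] 705
cap 0.74 [308. 303.] 504
cap 0.67 [233. 251.] 629
tall_pot 0.93 [153. 349.] 1828
top [[415.1087683979523, 0.0, 290.721987170878], [0.0, 415.1087683979523, 208.1569609879335], [0.0, 0.0, 1.0]] [[-0.0089, -0.9999, -0.01], [-0.9875, 0.0104, -0.1571], [0.1572, 0.0084, -0.9875]] [-0.08341874  0.49405268  1.01394636]
cap 0.65 [134. 399.] 599
cap 0.58 [300. 453.] 662
cap 0.57 [202. 375.] 731
tray 0.79 [211. 252.] 3377
tall_pot 0.6 [174. 142.] 2940
```

View pics/scene0.png

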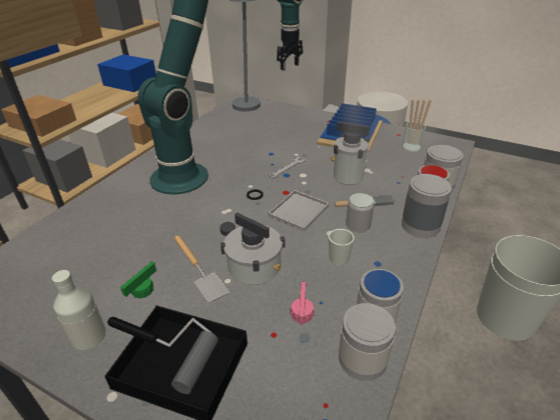

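View pics/top0.png

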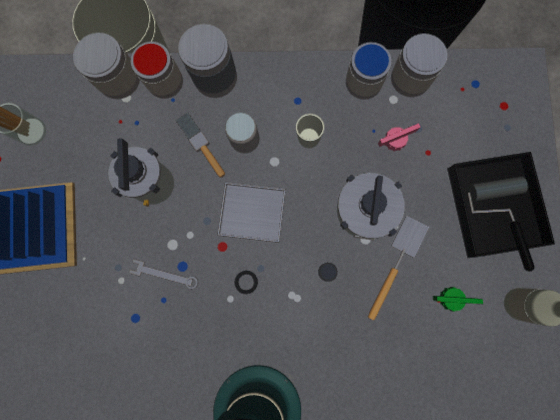

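The squat pot's cap is at scene (251,233) and top (375,202). It could be confused with:
- the tall pot's cap, scene (349,130) / top (128,165)
- the green look-alike, scene (140,281) / top (455,299)
- the pink look-alike, scene (303,308) / top (398,136)

I choose the dark cap on the squat pot and will check it in a crop.

```bash
cat > h.py <<'E'
from rig import *
import cv2, numpy as np
def proj(p,X):
    c=np.atleast_2d(X)@np.array(p["R"]).T+p["t"]; u=c@np.array(p["mtx"]).T; return u[:,:2]/u[:,2:]
def back(p,uv,z):
    R=np.array(p["R"]);o=-R.T@np.array(p["t"]);d=R.T@np.linalg.inv(p["mtx"])@np.array([uv[0],uv[1],1.]);return o+d*(z-o[2])/d[2]
def crop(p,c,w,h,f,name):
    x,y=int(c[0]-w/2),int(c[1]-h/2);x=max(x,0);y=max(y,0)
    cv2.imwrite(name,cv2.resize(p["frame"][y:y+h,x:x+w,::-1],None,fx=f,fy=f,interpolation=cv2.INTER_CUBIC)); print(name,"origin",x,y)
def tri(p,a,q,b):
    P=lambda p:np.array(p["mtx"])@np.c_[p["R"],p["t"]]
    X=cv2.triangulatePoints(P(p),P(q),np.array(a,float).reshape(2,1),np.array(b,float).reshape(2,1));return (X[:3]/X[3]).ravel()
E
python3 - <<'E'
from h import *
t=grab_frame("top"); s=grab_frame("scene")
crop(t,(372,204),100,90,8,"pics/tc.png"); crop(s,(253,245),100,90,8,"pics/sc.png"); crop(t,(252,212),90,80,8,"pics/ttray.png")
for p,w in ((t,(375,202)),(s,(251,233))):
  for o in outline_of(p,"cap"):
    if np.hypot(o["centre"][1]-w[0],o["centre"][0]-w[1])<20:
      m=o["mask"]; r,c=np.nonzero(m); print(o["centre"],r.min(),r.max(),c.min(),c.max())
      print(cv2.minAreaRect(np.c_[c,r].astype(np.float32)))
o=outline_of(t,"tray")[0]; r,c=np.nonzero(o["mask"]);rect=cv2.minAreaRect(np.c_[c,r].astype(np.float32));print(rect)
for b in cv2.boxPoints(rect): print(b,back(t,b,0.016))
print(back(t,rect[0],.01))
E
```

```text
pics/tc.png origin 322 159
pics/sc.png origin 203 200
pics/ttray.png origin 207 172
[198.4, 374.9] 176 225 360 387
((375.9488220214844, 200.06484985351562), (28.50363540649414, 44.03605270385742), 38.290164947509766)
[232.5, 248.8] 213 245 235 271
((250.00494384765625, 231.84591674804688), (40.99803924560547, 25.48062515258789), 23.629375457763672)
((251.83956909179688, 212.2882080078125), (62.27250289916992, 53.766822814941406), 7.853313446044922)
[217.32207 234.6651 ] [0.42984033 0.10119661 0.016     ]
[224.66862 181.40256] [0.56967356 0.08454945 0.016     ]
[286.35706 189.91132] [ 0.5451534  -0.07705034  0.016     ]
[279.0105  243.17386] [ 0.40646718 -0.05725335  0.016     ]
[0.48795104 0.01338293 0.01      ]
```

View pics/tc.png

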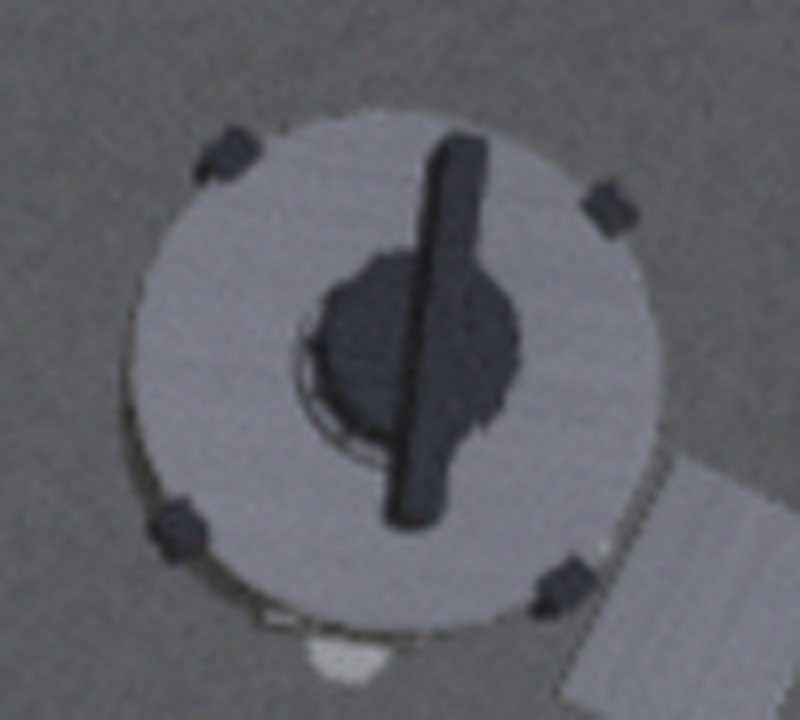

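View pics/sc.png

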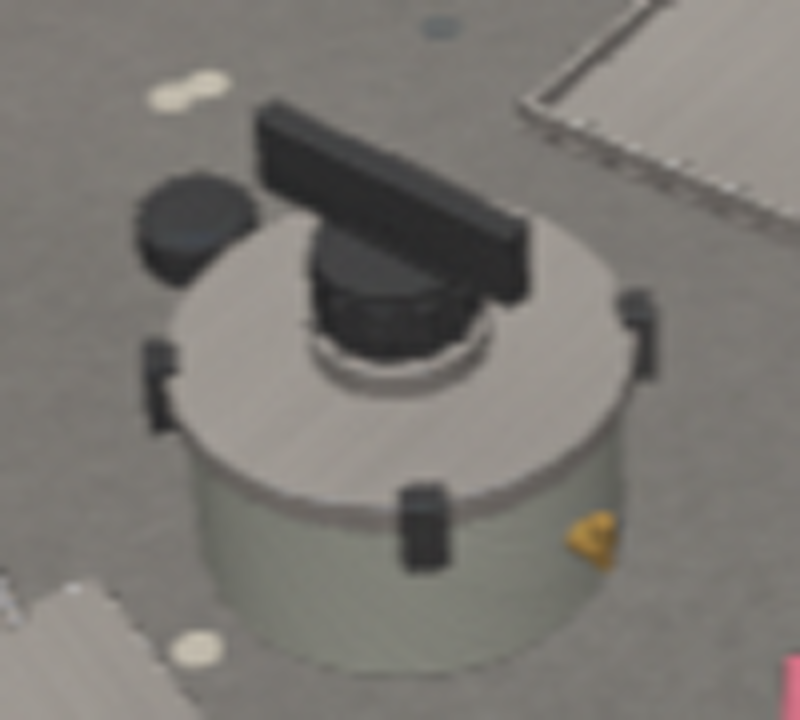

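View pics/ttray.png

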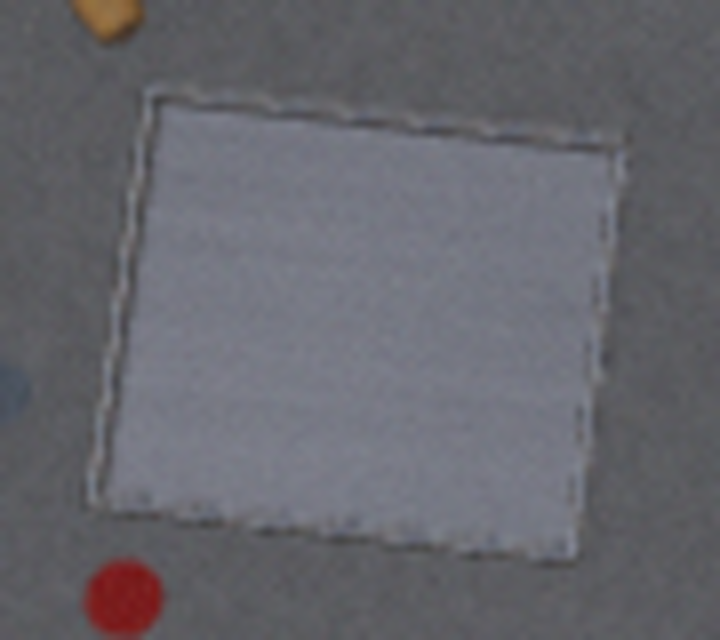

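The crop shows the dark bar-handled cap on the squat pot, with the bar running from top-view pixel (380,176) to (374,225) and no green or pink in it, so this is the right one. The tray is centred near (252,212). Next I fit the model silhouette in both views.

```bash
cat > fit.py <<'E'
from h import *
from scipy.optimize import minimize
def sil(p,x,y,yaw,z0,S=4):
    c,s=np.cos(yaw),np.sin(yaw)
    def hull(L):
        L=np.array(L);W=np.c_[x+c*L[:,0]-s*L[:,1],y+s*L[:,0]+c*L[:,1],z0+L[:,2]]
        return cv2.convexHull((proj(p,W)*S*16+0.5*S*16).astype(np.int32))
    m=np.zeros((420*S,560*S),np.uint8)
    bar=[(a,b,d) for a in(-.055,.055) for b in(-.006,.006) for d in(.030,.062)]
    th=np.linspace(0,6.283,40);cyl=[(.028*np.cos(t),.028*np.sin(t),d) for t in th for d in(0,.03)]
    for L in(bar,cyl): cv2.fillConvexPoly(m,hull(L),255,shift=4)
    return cv2.resize(m,(560,420),interpolation=cv2.INTER_AREA)/255.
def dark(p,x,y,z0,R=.068):
    m=np.zeros((420,560),np.uint8)
    th=np.linspace(0,6.283,40);W=[(x+R*np.cos(t),y+R*np.sin(t),z0+d) for t in th for d in(0.0,.065)]
    cv2.fillConvexPoly(m,cv2.convexHull(proj(p,W).astype(np.int32)),1)
    g=p["frame"].mean(2); 
    return np.clip((105-g)/45,0,1)*m,m   # pot lid bright, cap dark
def fit(ps,x,y,yaw,z0):
    D=[dark(p,x,y,z0) for p in ps]
    def cost(v):
        return sum((np.abs(sil(p,v[0]/100,v[1]/100,v[2]*.1,z0)-d)*m).sum() for p,(d,m) in zip(ps,D))
    v0=np.array([x*100,y*100,yaw*10])
    r=minimize(cost,v0,method="Nelder-Mead",options=dict(initial_simplex=np.array([v0,v0+[1,0,0],v0+[0,1,0],v0+[0,0,1.5]])))
    return r.x[0]/100,r.x[1]/100,r.x[2]*.1,r.fun
E
python3 - <<'E'
from fit import *
t=grab_frame("top"); s=grab_frame("scene")
print(np.percentile(t["frame"][165:235,345:405].mean(2),[2,10,20,30,50]),np.percentile(s["frame"][215:250,235:270].mean(2),[2,10,20,30,50]))
a,b=back(t,(380,176.5),.1735),back(t,(375.5,224),.1735);c=(a+b)/2;print(a,b,np.hypot(*(a-b)[:2]))
y=np.arctan2(*(a-b)[1::-1]);print(c,y)
for ps in([t,s],[t],[s]): print(np.round(fit(ps,c[0],c[1],y,.1115),4))
v=fit([t,s],c[0],c[1],y,.1115)
for p,n,cc in((t,"t",(372,204)),(s,"s",(253,235))):
    m=sil(p,*v[:3],.1115)>.5; e=m^cv2.erode(m.astype(np.uint8),np.ones((3,3))).astype(bool)
    q=dict(p);q["frame"]=p["frame"].copy();q["frame"][e]=(255,0,0);crop(q,cc,100,70,6,f"pics/fit_{n}.png")
# tray corners refined
for uv in((207+150/8,172+92/8),(207+622/8,172+143/8),(207+575/8,172+558/8),(207+95/8,172+508/8)): print(back(t,uv,.016))
g=np.mean([back(t,uv,.016) for uv in((207+150/8,172+92/8),(207+622/8,172+143/8),(207+575/8,172+558/8),(207+95/8,172+508/8))],0);print(g)
E
```

```text
[ 36.33333333  53.          70.66666667  89.66666667 118.33333333] [41.66666667 44.         45.66666667 50.73333333 76.        ]
[ 0.54110754 -0.28898726  0.1735    ] [ 0.43468862 -0.27461563  0.1735    ] 0.1073849642329143
[ 0.48789808 -0.28180144  0.1735    ] -0.13423549822998515
[ 4.902000e-01 -2.802000e-01 -1.749000e-01  3.910758e+02]
[ 4.905000e-01 -2.803000e-01 -1.610000e-01  1.820235e+02]
[  0.49    -0.2816  -0.2159 192.688 ]
pics/fit_t.png origin 322 169
pics/fit_s.png origin 203 200
[0.56401882 0.08162113 0.016     ]
[ 0.54529595 -0.07285687  0.016     ]
[ 0.41011076 -0.05692283  0.016     ]
[0.42765091 0.09716016 0.016     ]
[0.48676911 0.0122504  0.016     ]
```

View pics/fit_t.png

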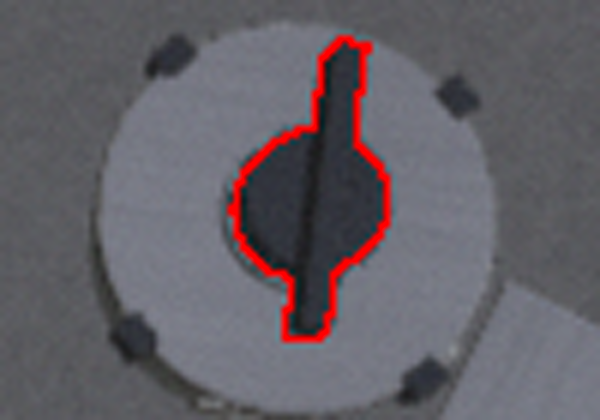

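View pics/fit_s.png

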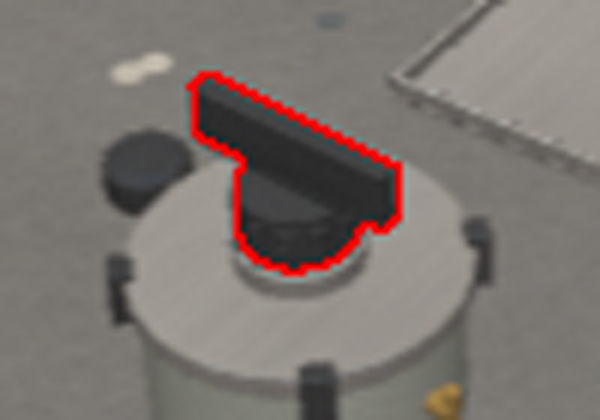

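>>> play_rows --gripper '[0,0,0,0]' --pt "0 0 -0.9" --pt "0 0 -0.9" --pt "0 0 -0.6" --pt "0 0 0" --roll '[-1,-1,-0.62,0]' --squeeze 30

```text
t: 1.15
tcp_pos: [0.1479, 0.6352, 0.3573]
orientation: [[-0.001, 1.0, 0.002], [1.0, 0.001, 0.01], [0.01, 0.002, -1.0]]
wrist_force: [-0.1, 0.0, 0.5]
grip_width: 0.0281
```

```bash
python3 - <<'E'
from h import *
t=grab_frame("top")
print(back(t,(128,168),.2),read_state()["orientation"].__repr__())
E
```

```text
[0.56007676 0.26506295 0.2       ] array([[ 5.46748255e-04,  9.99999355e-01,  9.95531021e-04],
       [ 9.99986206e-01, -5.51940985e-04,  5.22325780e-03],
       [ 5.22380390e-03,  9.92661482e-04, -9.99985863e-01]])
```

>>> play_rows --gripper '[0,0,0,0,0]' --pt "-0.54 0.63 0" --pt "-0.54 0.63 0" --pt "-0.54 0.63 0" --pt "-0.54 0.63 0" --pt "-0.54 0.63 0" --roll '[0,0,0,0,0]'

```text
t: 1.7
tcp_pos: [0.3057, 0.4961, 0.3497]
orientation: [[0.001, 1.0, -0.001], [1.0, -0.001, -0.002], [-0.002, -0.001, -1.0]]
wrist_force: [-0.5, 0.7, -0.6]
grip_width: 0.0001
```

>>> play_rows --gripper '[0,0,0,0,0]' --pt "-0.54 0.63 0" --pt "-0.54 0.63 0" --pt "-0.54 0.63 0" --pt "-0.85 0.25 0" --pt "-0.85 0.25 0" --roll '[0,0,0,0,0]'

```text
t: 2.2
tcp_pos: [0.4247, 0.3298, 0.3493]
orientation: [[0.001, 1.0, -0.002], [1.0, -0.001, -0.002], [-0.002, -0.002, -1.0]]
wrist_force: [-0.3, -0.3, -0.4]
grip_width: 0.0002
```

>>> play_rows --gripper '[0,0,0,0,0]' --pt "-0.9 0.25 0" --pt "-0.9 0.25 0" --pt "-0.9 0.25 0" --pt "-0.9 0.25 0" --pt "-0.9 0.2 0" --roll '[0,0,0,0,0]'

```text
t: 2.7
tcp_pos: [0.4839, 0.1048, 0.35]
orientation: [[0.001, 1.0, -0.002], [1.0, -0.001, -0.001], [-0.001, -0.002, -1.0]]
wrist_force: [0.5, 0.2, 0.3]
grip_width: 0.0001
```

>>> play_rows --gripper '[0,0,0,0,0]' --pt "-0.86 -0.02 0" --pt "-0.86 -0.02 0" --pt "-0.86 -0.02 0.1" --pt "-0.86 -0.02 0.3" --pt "-0.86 -0.02 0.4" --roll '[0,0,0,0,0]'

```text
t: 3.2
tcp_pos: [0.4788, -0.1096, 0.3105]
orientation: [[0.001, 1.0, 0.001], [1.0, -0.001, 0.0], [0.0, 0.001, -1.0]]
wrist_force: [0.5, 0.5, 0.1]
grip_width: -0.0002
```

>>> play_rows --gripper '[0,0,0,0,0]' --pt "-0.86 -0.02 0.4" --pt "-0.86 -0.02 0.4" --pt "-0.8 -0.03 0.4" --pt "0 0 0" --pt "0 0 0" --roll '[0,0,0,0,0]'

```text
t: 3.7
tcp_pos: [0.4744, -0.2344, 0.2496]
orientation: [[0.003, 1.0, -0.004], [1.0, -0.003, 0.001], [0.001, -0.004, -1.0]]
wrist_force: [-0.2, -0.3, -0.3]
grip_width: 0.0001
```

>>> play_rows --gripper '[0,0,0,0,0]' --pt "-0.07 0 0.5" --pt "0 0 0.5" --pt "0 0 0.5" --pt "0 0 0.38" --pt "0 0 0" --roll '[0,0,0,0,0]'

```text
t: 4.2
tcp_pos: [0.4746, -0.2349, 0.1551]
orientation: [[-0.002, 1.0, -0.005], [1.0, 0.002, 0.002], [0.002, -0.005, -1.0]]
wrist_force: [-0.4, 0.2, -0.3]
grip_width: -0.0
```

```bash
cat >plan.py <<'E'
import sys,numpy as np
from rig import read_state
a0,a1,n,r=map(float,sys.argv[1:5]);n=int(n);p=read_state()["tcp_pos"]
print(np.round(p,4),"cur ang",np.degrees(np.arctan2(p[1]+.2803,p[0]-.4898)),"r",np.hypot(p[1]+.2803,p[0]-.4898))
a=np.radians(np.linspace(a0,a1,n+1))[1:];W=np.c_[.4898+r*np.cos(a),-.2803+r*np.sin(a)]
d=np.diff(np.vstack([p[:2],W]),axis=0)
print([[round(y/.05,2),round(x/.05,2),0] for x,y in d], "z",p[2])
E
python3 plan.py 110 470 20 .045; python3 - <<'E'
from h import *
t=grab_frame("top");s=grab_frame("scene");crop(t,(372,204),100,90,6,"pics/t1.png");crop(s,(253,225),100,90,6,"pics/s1.png")
E
```

```text
[ 0.4746 -0.2349  0.1551] cur ang 108.4832992202836 r 0.0478779471123139
[[np.float64(-0.2), np.float64(-0.25), 0], [np.float64(-0.21), np.float64(-0.19), 0], [np.float64(-0.26), np.float64(-0.12), 0], [np.float64(-0.28), np.float64(-0.03), 0], [np.float64(-0.28), np.float64(0.05), 0], [np.float64(-0.25), np.float64(0.14), 0], [np.float64(-0.19), np.float64(0.21), 0], [np.float64(-0.12), np.float64(0.26), 0], [np.float64(-0.03), np.float64(0.28), 0], [np.float64(0.05), np.float64(0.28), 0], [np.float64(0.14), np.float64(0.25), 0], [np.float64(0.21), np.float64(0.19), 0], [np.float64(0.26), np.float64(0.12), 0], [np.float64(0.28), np.float64(0.03), 0], [np.float64(0.28), np.float64(-0.05), 0], [np.float64(0.25), np.float64(-0.14), 0], [np.float64(0.19), np.float64(-0.21), 0], [np.float64(0.12), np.float64(-0.26), 0], [np.float64(0.03), np.float64(-0.28), 0], [np.float64(-0.05), np.float64(-0.28), 0]] z 0.15513963062467967
pics/t1.png origin 322 159
pics/s1.png origin 203 180
```

View pics/s1.png

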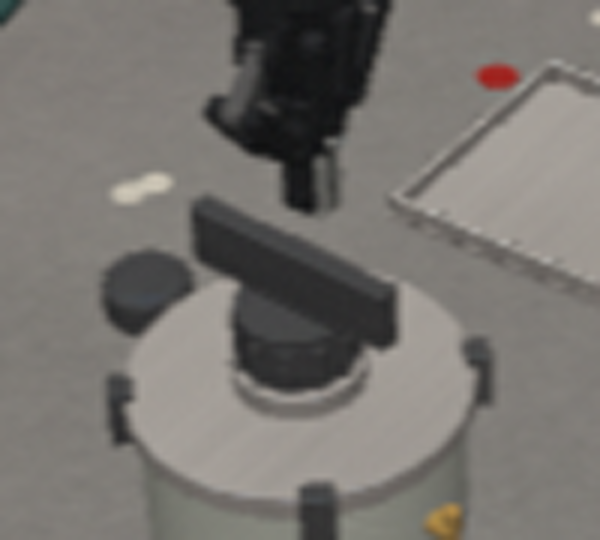

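View pics/t1.png

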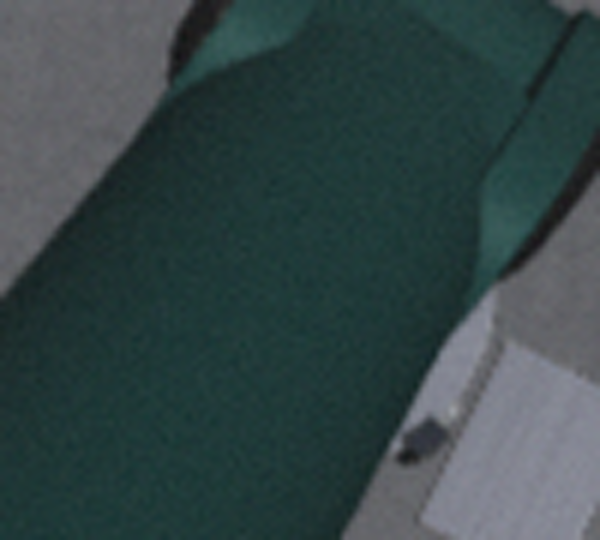

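The scene crop shows the shut fingertips at about (252,213) px, behind the bar and clear of it. The arm hides the top view. I start pushing the wing round.

>>> play_rows --gripper '[0,0,0,0,0]' --pt "-0.2 -0.25 0" --pt "-0.21 -0.19 0" --pt "-0.26 -0.12 0" --pt "-0.28 -0.03 0" --pt "-0.28 0.05 0" --roll '[0,0,0,0,0]'

```text
t: 4.8
tcp_pos: [0.4479, -0.2999, 0.1574]
orientation: [[0.001, 1.0, -0.001], [1.0, -0.001, 0.001], [0.001, -0.001, -1.0]]
wrist_force: [-0.9, 3.3, 0.1]
grip_width: -0.0003
```

```bash
python3 plan.py 200 380 10 .045; python3 - <<'E'
from h import *
s=grab_frame("scene");crop(s,(253,225),100,90,6,"pics/s2.png")
print(read_state()["wrist_force"])
E
```

```text
[ 0.4479 -0.2999  0.1574] cur ang -154.97274180937967 r 0.04625041364758507
[[np.float64(-0.16), np.float64(0.13), 0], [np.float64(-0.19), np.float64(0.21), 0], [np.float64(-0.12), np.float64(0.26), 0], [np.float64(-0.03), np.float64(0.28), 0], [np.float64(0.05), np.float64(0.28), 0], [np.float64(0.14), np.float64(0.25), 0], [np.float64(0.21), np.float64(0.19), 0], [np.float64(0.26), np.float64(0.12), 0], [np.float64(0.28), np.float64(0.03), 0], [np.float64(0.28), np.float64(-0.05), 0]] z 0.15742852217236852
pics/s2.png origin 203 180
[-0.25712683 -1.08691924 -0.25170549]
```

View pics/s2.png

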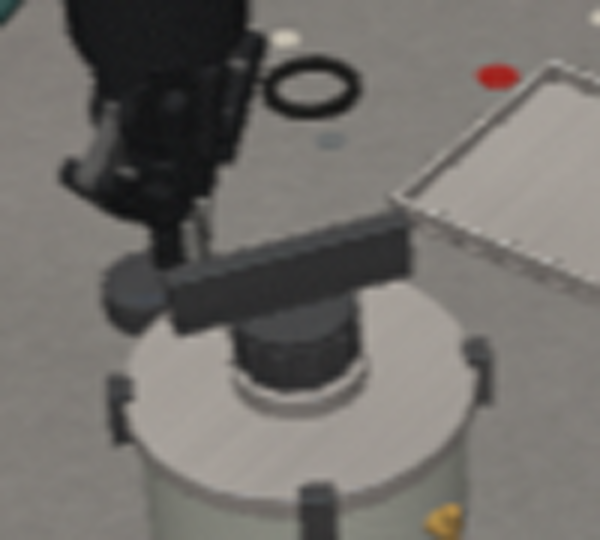

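The cap is turning: the bar has swung about 50° anticlockwise with the fingers behind its near wing at (238,222). I keep going.

>>> play_rows --gripper '[0,0,0,0,0]' --pt "-0.16 0.14 0" --pt "-0.19 0.21 0" --pt "-0.12 0.26 0" --pt "-0.03 0.28 0" --pt "0.05 0.28 0" --roll '[0,0,0,0,0]'

```text
t: 5.35
tcp_pos: [0.5063, -0.3235, 0.1567]
orientation: [[0.002, 1.0, -0.003], [1.0, -0.002, -0.001], [-0.001, -0.003, -1.0]]
wrist_force: [-5.0, -0.5, 0.1]
grip_width: -0.0001
```

>>> play_rows --gripper '[0,0,0,0,0]' --pt "0.14 0.25 0" --pt "0.21 0.19 0" --pt "0.26 0.12 0" --pt "0.28 0.03 0" --pt "0.28 -0.05 0" --roll '[0,0,0,0,0]'

```text
t: 5.85
tcp_pos: [0.5355, -0.2619, 0.1576]
orientation: [[-0.001, 1.0, 0.002], [1.0, 0.001, -0.001], [-0.001, 0.002, -1.0]]
wrist_force: [1.9, -3.8, 0.1]
grip_width: -0.0001
```

```bash
python3 plan.py 380 560 10 .045; python3 - <<'E'
from h import *
s=grab_frame("scene");crop(s,(253,225),100,90,6,"pics/s3.png")
E
```

```text
[ 0.5355 -0.2619  0.1576] cur ang 21.95229571251071 r 0.0492464255767088
[[np.float64(0.19), np.float64(-0.2), 0], [np.float64(0.19), np.float64(-0.21), 0], [np.float64(0.12), np.float64(-0.26), 0], [np.float64(0.03), np.float64(-0.28), 0], [np.float64(-0.05), np.float64(-0.28), 0], [np.float64(-0.14), np.float64(-0.25), 0], [np.float64(-0.21), np.float64(-0.19), 0], [np.float64(-0.26), np.float64(-0.12), 0], [np.float64(-0.28), np.float64(-0.03), 0], [np.float64(-0.28), np.float64(0.05), 0]] z 0.15763692764935677
pics/s3.png origin 203 180
```

View pics/s3.png

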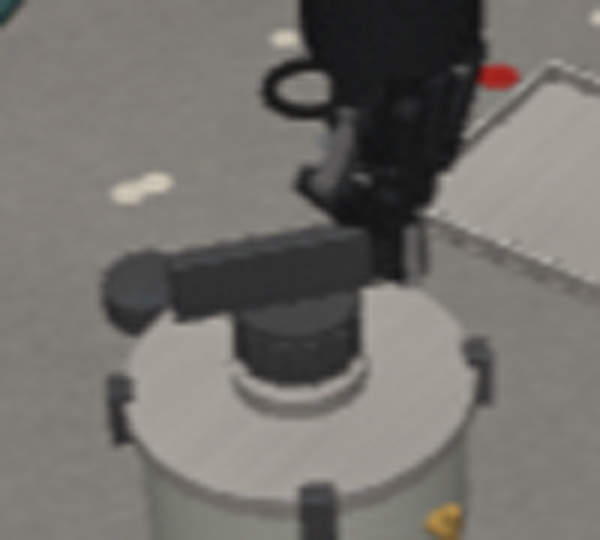

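>>> play_rows --gripper '[0,0,0,0,0]' --pt "0.19 -0.2 0" --pt "0.19 -0.21 0.02" --pt "0.12 -0.26 0.02" --pt "0.03 -0.28 0" --pt "-0.05 -0.28 0" --roll '[0,0,0,0,0]'

```text
t: 6.4
tcp_pos: [0.4747, -0.2367, 0.1562]
orientation: [[-0.003, 1.0, 0.005], [1.0, 0.003, 0.001], [0.001, 0.005, -1.0]]
wrist_force: [5.5, 0.1, 0.9]
grip_width: -0.0
```

>>> play_rows --gripper '[0,0,0,0,0]' --pt "-0.14 -0.25 0" --pt "-0.21 -0.19 0" --pt "-0.26 -0.12 0" --pt "-0.28 -0.03 0" --pt "-0.28 0.05 0" --roll '[0,0,0,0,0]'

```text
t: 6.9
tcp_pos: [0.4443, -0.2977, 0.1548]
orientation: [[0.001, 1.0, -0.002], [1.0, -0.001, 0.002], [0.002, -0.002, -1.0]]
wrist_force: [-0.1, 3.4, 0.2]
grip_width: 0.0002
```

```bash
python3 plan.py 560 740 10 .045; python3 - <<'E'
from h import *
s=grab_frame("scene");crop(s,(253,225),100,90,6,"pics/s4.png")
E
```

```text
[ 0.4443 -0.2977  0.1548] cur ang -159.01183171772652 r 0.04867974636787374
[[np.float64(-0.21), np.float64(0.2), 0], [np.float64(-0.19), np.float64(0.21), 0], [np.float64(-0.12), np.float64(0.26), 0], [np.float64(-0.03), np.float64(0.28), 0], [np.float64(0.05), np.float64(0.28), 0], [np.float64(0.14), np.float64(0.25), 0], [np.float64(0.21), np.float64(0.19), 0], [np.float64(0.26), np.float64(0.12), 0], [np.float64(0.28), np.float64(0.03), 0], [np.float64(0.28), np.float64(-0.05), 0]] z 0.1548130299937815
pics/s4.png origin 203 180
```

View pics/s4.png

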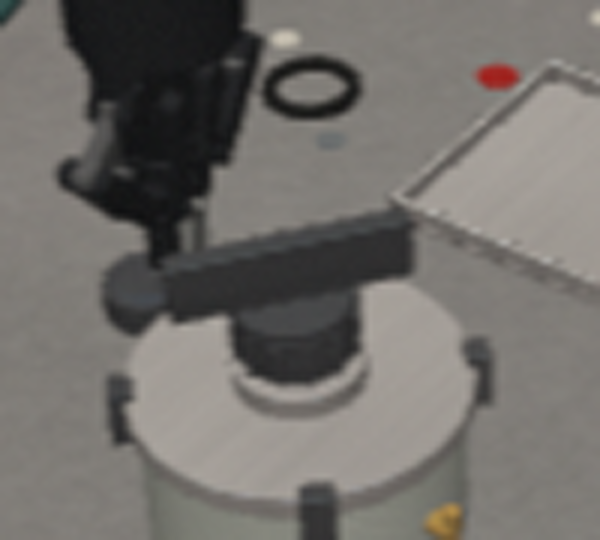

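>>> play_rows --gripper '[0,0,0,0,0]' --pt "-0.21 0.2 -0.04" --pt "-0.19 0.21 -0.04" --pt "-0.12 0.26 0" --pt "-0.03 0.28 0" --pt "0.05 0.28 0" --roll '[0,0,0,0,0]'

```text
t: 7.45
tcp_pos: [0.5054, -0.3247, 0.1585]
orientation: [[0.003, 1.0, -0.004], [1.0, -0.003, -0.001], [-0.001, -0.004, -1.0]]
wrist_force: [-5.4, -0.6, 0.4]
grip_width: -0.0001
```

>>> play_rows --gripper '[0,0,0,0,0]' --pt "0.14 0.25 0" --pt "0.21 0.19 0" --pt "0.26 0.12 0" --pt "0.28 0.03 0" --pt "0.28 -0.05 0" --roll '[0,0,0,0,0]'

```text
t: 7.95
tcp_pos: [0.5354, -0.2629, 0.1597]
orientation: [[-0.001, 1.0, 0.002], [1.0, 0.001, -0.001], [-0.001, 0.002, -1.0]]
wrist_force: [0.4, -4.0, -0.8]
grip_width: 0.0001
```

```bash
python3 plan.py 740 884 8 .045; python3 - <<'E'
from fit import *
s=grab_frame("scene");crop(s,(253,225),100,90,6,"pics/s5.png")
E
```

```text
[ 0.5354 -0.2629  0.1597] cur ang 20.922367837831693 r 0.048855840785957096
[[np.float64(0.21), np.float64(-0.2), 0], [np.float64(0.19), np.float64(-0.21), 0], [np.float64(0.12), np.float64(-0.26), 0], [np.float64(0.03), np.float64(-0.28), 0], [np.float64(-0.05), np.float64(-0.28), 0], [np.float64(-0.14), np.float64(-0.25), 0], [np.float64(-0.21), np.float64(-0.19), 0], [np.float64(-0.26), np.float64(-0.12), 0]] z 0.1596634471639751
pics/s5.png origin 203 180
```

View pics/s5.png

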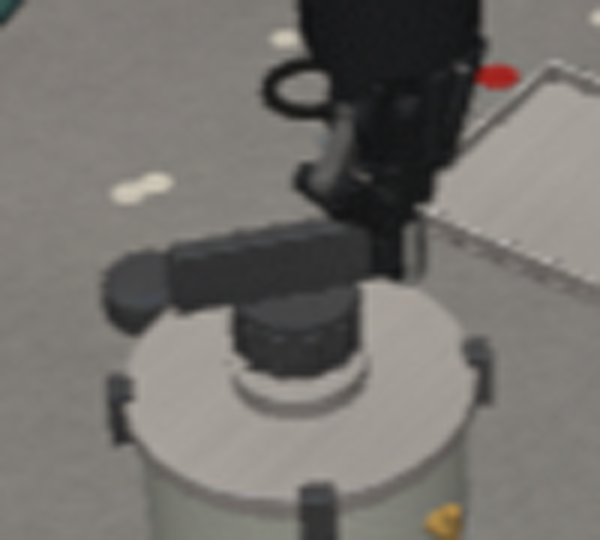

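>>> play_rows --gripper '[0,0,0,0,0]' --pt "0.21 -0.2 0" --pt "0.19 -0.21 0" --pt "0.12 -0.26 0" --pt "0.03 -0.28 0" --pt "-0.05 -0.28 0" --roll '[0,0,0,0,0]'

```text
t: 8.5
tcp_pos: [0.4746, -0.2367, 0.1602]
orientation: [[-0.003, 1.0, 0.005], [1.0, 0.003, 0.001], [0.001, 0.005, -1.0]]
wrist_force: [4.6, 0.5, 0.7]
grip_width: 0.0003
```

>>> play_rows --gripper '[0,0,0]' --pt "-0.14 -0.25 0" --pt "-0.18 -0.16 0" --pt "0 0 0" --roll '[0,0,0]'

```text
t: 8.8
tcp_pos: [0.4506, -0.2558, 0.1594]
orientation: [[0.003, 1.0, -0.001], [1.0, -0.003, 0.001], [0.001, -0.001, -1.0]]
wrist_force: [-0.1, 1.4, 1.1]
grip_width: 0.0
```

```bash
python3 plan.py 864 884 2 .045; python3 - <<'E'
from fit import *
s=grab_frame("scene");crop(s,(253,225),100,90,6,"pics/s6.png")
for z in(.1185,.1195):
  v=fit([s],.4898,-.2803,-.1,z);print(v,np.degrees(v[2]))
E
```

```text
[ 0.4506 -0.2558  0.1594] cur ang 147.9405945919548 r 0.04623011777780005
[[np.float64(-0.1), np.float64(-0.03), 0], [np.float64(-0.15), np.float64(-0.06), 0]] z 0.15940106093852932
pics/s6.png origin 203 180
(np.float64(0.4871259608732664), np.float64(-0.27924729726516617), np.float64(-0.18789285803701128), np.float64(284.12636165577345)) -10.765467766171476
(np.float64(0.48740635749510697), np.float64(-0.2805059743672571), np.float64(-0.18213702576376062), np.float64(282.8553376906318)) -10.435682869329023
```

View pics/s6.png

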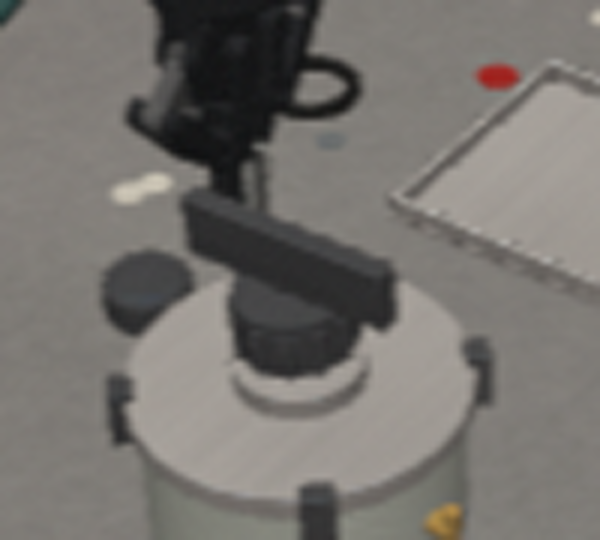

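The crop shows the bar back at almost its starting heading, after about two turns. I push some 15–20° further so the cap is surely free.

>>> play_rows --gripper '[0,0,0]' --pt "-0.15 -0.08 0" --pt "-0.16 -0.05 0" --pt "0 0 0" --roll '[0,0,0]'

```text
t: 9.15
tcp_pos: [0.445, -0.2717, 0.159]
orientation: [[0.002, 1.0, -0.001], [1.0, -0.002, -0.0], [-0.0, -0.001, -1.0]]
wrist_force: [0.8, 1.5, 0.8]
grip_width: 0.0002
```

```bash
python3 - <<'E'
from fit import *
s=grab_frame("scene");crop(s,(253,225),100,90,6,"pics/s7.png")
for z in(.1195,):
  v=fit([s],.4898,-.2803,.1,z);print(v,np.degrees(v[2]))
E
```

```text
pics/s7.png origin 203 180
(np.float64(0.48846023603730127), np.float64(-0.2811987352900472), np.float64(0.21417518618486794), np.float64(296.97952069716774)) 12.27133424482155
```

View pics/s7.png

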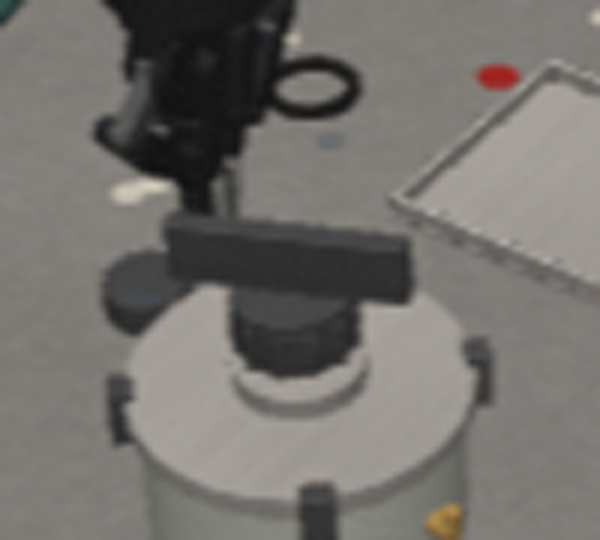

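The bar now stands about 22–24° past its starting heading, so roughly 2.06 turns. I back off, rise, centre over the cap, open the gripper and roll.

>>> play_rows --gripper '[0,0,0,0,0]' --pt "0.4 0 0" --pt "0 0 -0.7" --pt "0 0 -0.7" --pt "-0.3 0.45 0" --pt "-0.27 0.45 0" --roll '[0,0,0,0,0]'

```text
t: 9.7
tcp_pos: [0.4917, -0.2803, 0.2311]
orientation: [[0.0, 1.0, 0.003], [1.0, -0.0, -0.001], [-0.001, 0.003, -1.0]]
wrist_force: [0.0, -0.1, -0.1]
grip_width: -0.0002
```

>>> play_rows --gripper '[60,60,60,60,60]' --pt "0 0 0" --pt "0 0 0" --pt "0 0 0" --pt "0 0 0" --pt "0 0 0" --roll '[-1,-1,-0.6,0,0]'

```text
t: 10.2
tcp_pos: [0.4904, -0.2796, 0.2292]
orientation: [[-0.223, 0.975, -0.0], [0.975, 0.223, -0.001], [-0.0, -0.001, -1.0]]
wrist_force: [0.1, 1.6, -0.6]
grip_width: 0.0512
```

```bash
python3 - <<'E'
from fit import *
s=grab_frame("scene");crop(s,(253,225),100,90,6,"pics/s8.png")
v=fit([s],.4898,-.2803,.2,.1195);print(v,np.degrees(v[2]))
q=read_state();R=q["orientation"];print(q["tcp_pos"],np.degrees(np.arctan2(R[1][0],R[0][0])),(np.array(R).T@(np.array([.4898,-.2803,.155])-q["tcp_pos"]))/.05)
E
```

```text
pics/s8.png origin 203 180
(np.float64(0.489533788384278), np.float64(-0.28366578592603026), np.float64(0.22351016188125403), np.float64(236.13769063180825)) 12.806188954081668
[ 0.49051655 -0.27943921  0.22921063] 102.89504040585976 [-0.01304836 -0.01725061  1.48422408]
```

View pics/s8.png

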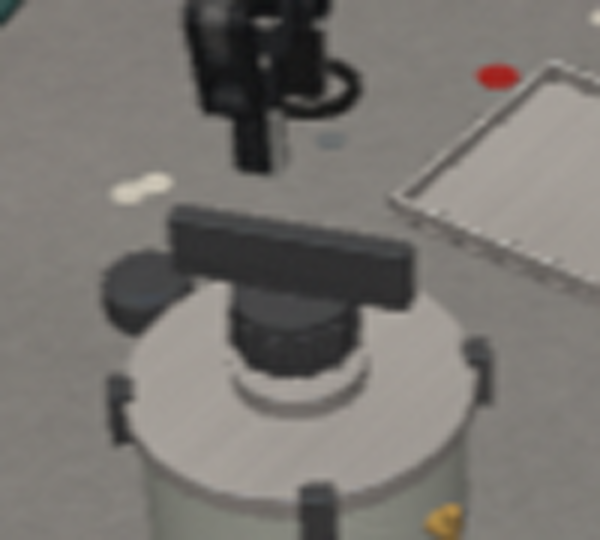

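The bar runs from (231,215) to (271,225), with the fingers lined up above it. The cap is untouched, so I descend.

>>> play_rows --gripper '[60,60,60,60,60]' --pt "-0.01 -0.02 0.4" --pt "0 0 0.4" --pt "0 0 0.4" --pt "0 0 0.28" --pt "0 0 0" --roll '[0,0,0,0,0]'

```text
t: 10.75
tcp_pos: [0.4888, -0.2792, 0.1535]
orientation: [[-0.224, 0.975, -0.004], [0.975, 0.224, 0.001], [0.002, -0.003, -1.0]]
wrist_force: [-0.4, -1.4, -0.1]
grip_width: 0.0511
```

>>> play_rows --gripper '[0,0,0,0,0]' --pt "0 0 0" --pt "0 0 0" --pt "0 0 0" --pt "0 0 0" --pt "0 0 0" --roll '[0,0,0,0,0]' --squeeze 50

```text
t: 11.25
tcp_pos: [0.4906, -0.2802, 0.1564]
orientation: [[-0.225, 0.974, 0.002], [0.974, 0.225, -0.001], [-0.001, 0.002, -1.0]]
wrist_force: [-0.7, 0.9, 6.8]
grip_width: 0.011
```

```bash
python3 - <<'E'
from fit import *
s=grab_frame("scene");crop(s,(253,225),100,90,6,"pics/s9.png");q=read_state();print(q["grip_width"],q["wrist_force"],q["tcp_pos"])
E
```

```text
pics/s9.png origin 203 180
0.01090822529528392 [-0.04263016  0.06501013  5.73244943] [ 0.49052726 -0.28016959  0.15634991]
```

View pics/s9.png

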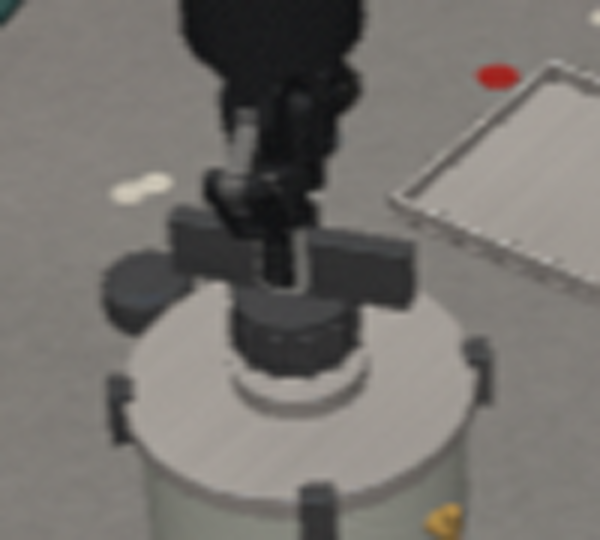

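The bar is gripped at (250,224), opening 11 mm. I lift straight up slowly.

>>> play_rows --gripper '[0,0,0,0,0]' --pt "0 0 -0.05" --pt "0 0 -0.1" --pt "0 0 -0.15" --pt "0 0 -0.2" --pt "0 0 -0.2" --roll '[0,0,0,0,0]'

```text
t: 11.8
tcp_pos: [0.4891, -0.2793, 0.191]
orientation: [[-0.225, 0.974, -0.002], [0.974, 0.225, 0.001], [0.002, -0.002, -1.0]]
wrist_force: [-0.1, 0.2, -2.0]
grip_width: 0.0108
```

>>> play_rows --gripper '[0,0,0,0]' --pt "0 0 -0.2" --pt "0 0 -0.2" --pt "0 0 -0.2" --pt "0 0 0" --roll '[0,0,0,0]'

```text
t: 12.2
tcp_pos: [0.4906, -0.2802, 0.222]
orientation: [[-0.225, 0.974, 0.003], [0.974, 0.225, -0.001], [-0.001, 0.002, -1.0]]
wrist_force: [0.6, 0.1, -3.0]
grip_width: 0.0112
```

```bash
python3 - <<'E'
from fit import *
s=grab_frame("scene");crop(s,(253,215),110,110,5,"pics/s10.png");q=read_state();print(q["grip_width"],q["wrist_force"],q["tcp_pos"])
E
```

```text
pics/s10.png origin 198 160
0.010903271728229273 [-0.24180598  0.63606252 -2.11362522] [ 0.49019484 -0.27986258  0.22112176]
```

View pics/s10.png

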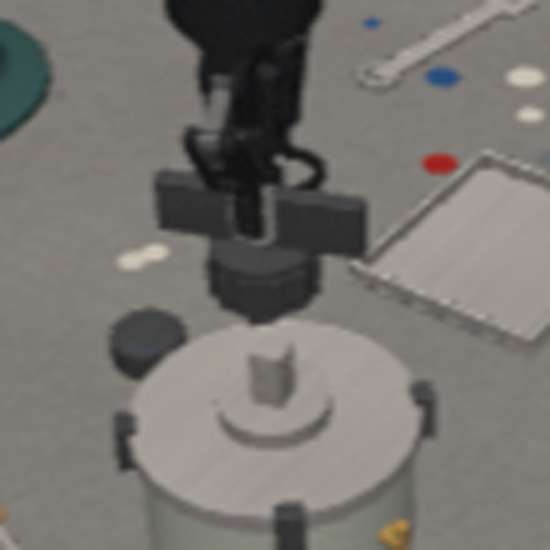

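The cap is off: the bare stem shows at (252,233), and the cap hangs level under the gripper at (250,212). I carry it to the tray.

>>> play_rows --gripper '[0,0,0,0,0]' --pt "0.4 0.08 -0.2" --pt "0.71 0.16 0" --pt "0.71 0.16 0" --pt "0.71 0.16 0" --pt "0.71 0.16 0" --roll '[0,0,0,0,0]'

```text
t: 12.75
tcp_pos: [0.4879, -0.1123, 0.2299]
orientation: [[-0.225, 0.974, -0.001], [0.974, 0.225, 0.0], [0.0, -0.001, -1.0]]
wrist_force: [1.5, -0.2, -2.5]
grip_width: 0.011
```

>>> play_rows --gripper '[0,0,0,0,0]' --pt "0.71 0.16 0" --pt "0.71 0.16 0.1" --pt "0.71 0.16 0.3" --pt "0.34 0.06 0.3" --pt "0 0 0.1" --roll '[0,0,0,0,0]'

```text
t: 13.25
tcp_pos: [0.4856, 0.0157, 0.1885]
orientation: [[-0.23, 0.973, -0.004], [0.973, 0.23, 0.0], [0.001, -0.004, -1.0]]
wrist_force: [-0.2, -1.0, -2.8]
grip_width: 0.0112
```

```bash
python3 - <<'E'
from fit import *
q=read_state();R=np.array(q["orientation"]);print(q["grip_width"],q["wrist_force"],q["tcp_pos"],(R.T@(np.array([.487,.0123,.10])-q["tcp_pos"]))/.05)
s=grab_frame("scene");crop(s,(290,190),140,120,5,"pics/s11.png");t=grab_frame("top");crop(t,(255,210),140,110,5,"pics/t11.png")
E
```

```text
0.011203454649839418 [-0.16053157 -0.95080892 -2.76114879] [0.48558439 0.01572104 0.18846296] [-0.07523389  0.01805714  1.76911699]
pics/s11.png origin 220 130
pics/t11.png origin 185 155
```

View pics/s11.png

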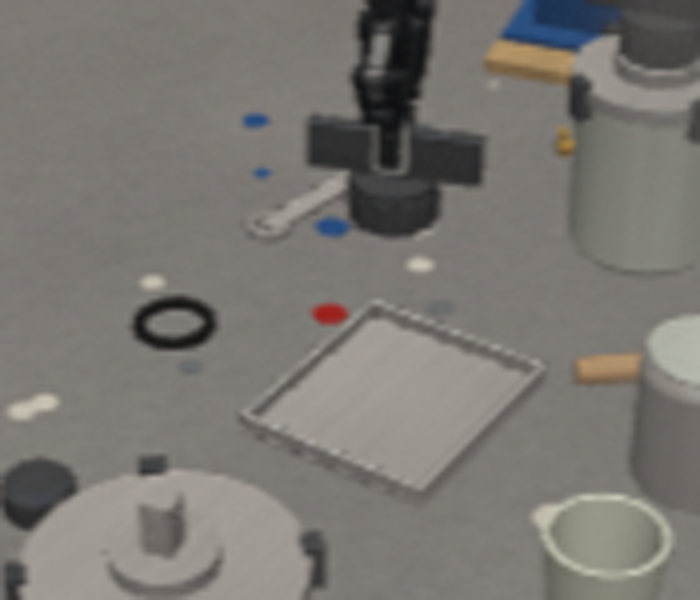

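The cap hangs level over the bench behind the tray in this view, and the tray is empty. I cross-check the tray centre from this view and the cap's height below the TCP.

```bash
python3 - <<'E'
from fit import *
s=grab_frame("scene")
print(np.mean([back(s,(220+a/5,130+b/5),.016) for a,b in((377,303),(543,368),(422,490),(245,413))],0))
q=read_state();z=q["tcp_pos"][2]
from scipy.optimize import minimize_scalar
for dz in(.032,.034,.036,.038,.040):
    v=fit([s],*q["tcp_pos"][:2],.225,z-dz);print(dz,np.round(v,4))
E
```

```text
[0.49331132 0.00989104 0.016     ]
0.032 [4.881000e-01 4.400000e-03 1.710000e-01 2.392235e+02]
0.034 [4.864000e-01 7.000000e-03 1.868000e-01 2.373063e+02]
0.036 [4.857000e-01 9.200000e-03 1.719000e-01 2.257913e+02]
0.038 [4.8400e-01 1.2500e-02 1.3970e-01 2.2142e+02]
0.04 [4.831000e-01 1.480000e-02 1.346000e-01 2.100959e+02]
```

>>> play_rows --gripper '[0,0,0,0,0]' --pt "-0.1 0.05 0.6" --pt "0 0 0.6" --pt "0 0 0.6" --pt "0 0 0.4" --pt "0 0 0.25" --roll '[0,0,0,0,0]'

```text
t: 13.9
tcp_pos: [0.4906, 0.0067, 0.0669]
orientation: [[-0.222, 0.975, -0.001], [0.975, 0.222, -0.001], [-0.001, -0.001, -1.0]]
wrist_force: [0.3, -0.2, -1.5]
grip_width: 0.0112
```

>>> play_rows --gripper '[0,0,0,0,0]' --pt "0 0 0.1" --pt "0 0 0" --pt "0 0 0" --pt "0 0 0" --pt "0 0 0" --roll '[0,0,0,0,0]'

```text
t: 14.4
tcp_pos: [0.4912, 0.0085, 0.0636]
orientation: [[-0.225, 0.974, 0.002], [0.974, 0.225, 0.0], [0.0, 0.002, -1.0]]
wrist_force: [-0.7, -1.0, -2.5]
grip_width: 0.0111
```

```bash
python3 - <<'E'
from fit import *
q=read_state();print(q["grip_width"],q["wrist_force"],q["tcp_pos"])
s=grab_frame("scene");crop(s,(298,195),120,100,6,"pics/s12.png")
E
```

```text
0.011125342305656578 [-0.71324813 -1.03184816 -2.54413521] [0.49123441 0.0084849  0.06356601]
pics/s12.png origin 238 145
```

View pics/s12.png

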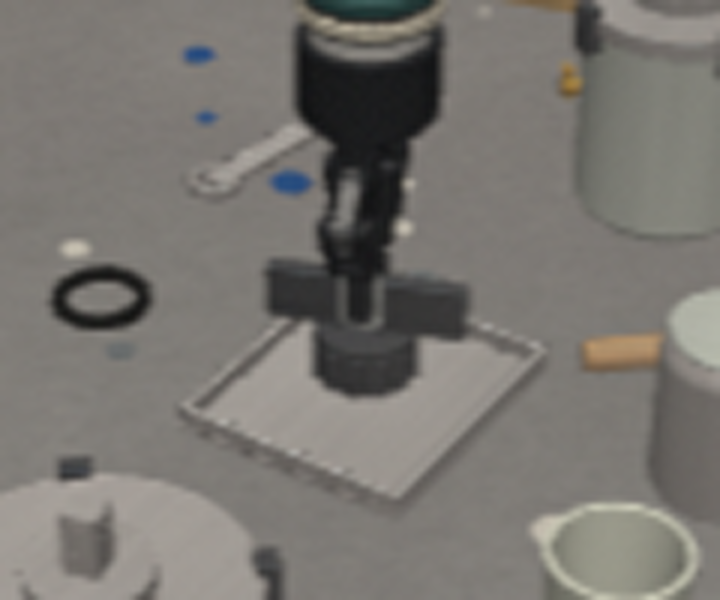

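The cap is inside the tray outline, still about 20 mm up. I lower it slowly until the force shows contact.

>>> play_rows --gripper '[0,0,0,0,0]' --pt "0 0.02 0.08" --pt "0 0 0.08" --pt "0 0 0.08" --pt "0 0 0.04" --pt "0 0 0.02" --roll '[0,0,0,0,0]'

```text
t: 14.95
tcp_pos: [0.4914, 0.0085, 0.0473]
orientation: [[-0.225, 0.974, -0.001], [0.974, 0.225, -0.0], [0.0, -0.001, -1.0]]
wrist_force: [-0.0, 0.2, -2.8]
grip_width: 0.0105
```

>>> play_rows --gripper '[0,0,0,0,0]' --pt "0 0 0.02" --pt "0 0 0.02" --pt "0 0 0.02" --pt "0 0 0" --pt "0 0 0" --roll '[0,0,0,0,0]'

```text
t: 15.45
tcp_pos: [0.4917, 0.0086, 0.0448]
orientation: [[-0.225, 0.974, 0.0], [0.974, 0.225, 0.0], [-0.0, 0.0, -1.0]]
wrist_force: [-0.7, 0.5, -1.1]
grip_width: 0.011
```

>>> play_rows --gripper '[0,0,0]' --pt "0 0 0.02" --pt "0 0 0.02" --pt "0 0 0" --roll '[0,0,0]'

```text
t: 15.75
tcp_pos: [0.4916, 0.0085, 0.0427]
orientation: [[-0.225, 0.974, -0.0], [0.974, 0.225, -0.0], [0.0, -0.0, -1.0]]
wrist_force: [0.4, -0.4, -2.2]
grip_width: 0.0113
```

>>> play_rows --gripper '[0,0,0]' --pt "0 0 0.02" --pt "0 0 0" --pt "0 0 0" --roll '[0,0,0]'

```text
t: 16.05
tcp_pos: [0.4916, 0.0085, 0.0418]
orientation: [[-0.225, 0.974, -0.0], [0.974, 0.225, 0.0], [0.0, -0.0, -1.0]]
wrist_force: [-0.0, -0.3, -2.0]
grip_width: 0.0113
```

>>> play_rows --gripper '[0,0,0]' --pt "0 0 0.02" --pt "0 0 0.02" --pt "0 0 0" --roll '[0,0,0]'

```text
t: 16.35
tcp_pos: [0.4918, 0.0085, 0.0408]
orientation: [[-0.224, 0.974, 0.0], [0.974, 0.224, 0.001], [0.001, 0.0, -1.0]]
wrist_force: [-3.7, -0.1, 9.9]
grip_width: 0.0113
```

>>> play_rows --gripper '[0,0,0]' --pt "0 0 0.02" --pt "0 0 0" --pt "0 0 0" --roll '[0,0,0]'

```text
t: 16.65
tcp_pos: [0.4918, 0.0085, 0.0407]
orientation: [[-0.224, 0.974, 0.0], [0.974, 0.224, 0.001], [0.001, 0.0, -1.0]]
wrist_force: [-6.8, -0.4, 21.6]
grip_width: 0.0113
```

Contact is at TCP z 0.0408, as expected. I relieve the press, then open gently.

>>> play_rows --gripper '[0,0,0]' --pt "0 0 -0.02" --pt "0 0 -0.005" --pt "0 0 0" --roll '[0,0,0]'

```text
t: 16.95
tcp_pos: [0.4919, 0.0085, 0.0408]
orientation: [[-0.225, 0.974, 0.0], [0.974, 0.225, 0.0], [0.0, 0.001, -1.0]]
wrist_force: [-2.7, -0.5, 8.6]
grip_width: 0.0111
```

>>> play_rows --gripper '[15,30,45,45,45]' --pt "0 0 0" --pt "0 0 0" --pt "0 0 0" --pt "0 0 0" --pt "0 0 0" --roll '[0,0,0,0,0]'

```text
t: 17.45
tcp_pos: [0.4916, 0.0085, 0.0399]
orientation: [[-0.225, 0.974, -0.0], [0.974, 0.225, -0.0], [-0.0, -0.0, -1.0]]
wrist_force: [0.6, 0.1, -0.4]
grip_width: 0.0384
```

>>> play_rows --gripper '[45,45,45,45,45]' --pt "0 0 -0.1" --pt "0 0 -0.4" --pt "0 0 -0.7" --pt "0 0 -0.9" --pt "0 0 -0.9" --roll '[0,0,0,0,0]'

```text
t: 17.95
tcp_pos: [0.4911, 0.0083, 0.1916]
orientation: [[-0.224, 0.975, -0.001], [0.975, 0.224, -0.0], [-0.0, -0.001, -1.0]]
wrist_force: [0.5, 0.2, -0.3]
grip_width: 0.0385
```

>>> play_rows --gripper '[45,45,45,45,45]' --pt "-0.8 -0.2 -0.4" --pt "-0.8 -0.2 0" --pt "-0.8 -0.2 0" --pt "-0.5 0 0" --pt "0 0 0" --roll '[0,0,0,0,0]'

```text
t: 18.45
tcp_pos: [0.4949, -0.1437, 0.2108]
orientation: [[-0.218, 0.976, 0.002], [0.976, 0.218, -0.002], [-0.002, 0.001, -1.0]]
wrist_force: [-0.9, 0.7, 0.7]
grip_width: 0.0384
```

```bash
python3 - <<'E'
from fit import *
q=read_state();print(q["grip_width"],q["wrist_force"],q["tcp_pos"])
s=grab_frame("scene");t=grab_frame("top");crop(s,(298,205),120,100,6,"pics/s13.png");cv2.imwrite("pics/t13.png",t["frame"][...,::-1])
for ps in([s],[t],[s,t]): print(np.round(fit(ps,.4918,.0085,.225,.004),4))
E
```

```text
0.03835374874961463 [-0.88293791  0.68797253  0.68306584] [ 0.49491085 -0.14371591  0.21082957]
pics/s13.png origin 238 155
[4.89900e-01 8.40000e-03 1.38900e-01 9.62288e+01]
[ 4.84400e-01 -2.40000e-03  3.93100e-01  7.10295e+02]
[4.906000e-01 5.700000e-03 2.461000e-01 8.218105e+02]
```

View pics/s13.png

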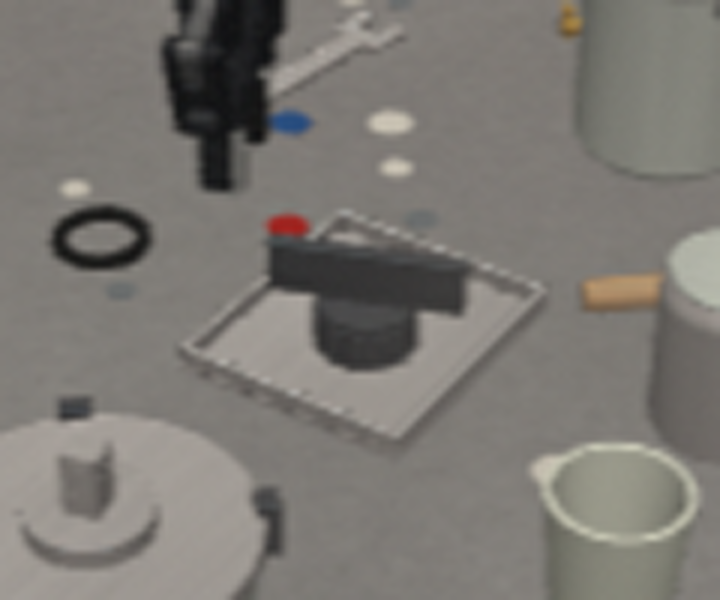

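View pics/t13.png

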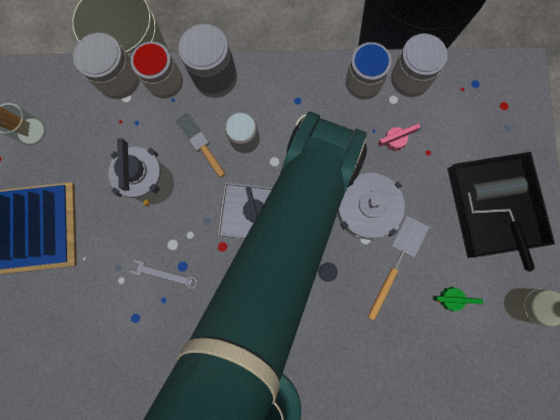

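The scene crop shows the cap upright in the tray at (299,207), bar up and clear of the walls. The top view shows the pot's bare stem at (371,205), with the cap partly hidden by the arm at (253,200). The gripper is clear, so I hand the job in.

```bash
python3 -c "
from rig import *
print(job_done())"
```

```text
the job is handed in; nothing more can be done
None
```

The squat pot is open, and its cap stands bar up, flat on the tray floor near the middle. I handed the job in at about 18.6 s on the robot's clock.

- **Unscrewing:** I pushed a bar wing round anticlockwise with the shut fingertips. It turned about 2.06 times by my tracking and the picture fits.
- **Lifting and placing:** I gripped the bar, lifted the cap straight off and lowered it until it touched. The press on the tray peaked at about 22 N for a moment; I eased it off to about 9 N before opening the gripper.
- **Last checks:** The scene view shows the cap upright inside the tray walls. Its fit there is (0.490, 0.008), which agrees with where I released it to 2 mm. The pot's stem is bare, and the gripper is about 15 cm away with no contact force.
- **Disagreements:** In the last top view the arm hid part of the cap, so the fit from that view was unusable and I relied on the scene view. The scene view reads the bar's heading a few degrees low.
- **Tall pot:** Nothing went near it, and it stays shut.

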